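# Load the hardware tumbler and start it

## Task

Unscrew the tumbler's captive cap and swing it well aside, tip the brass blanks from the scoop tray into the bowl, and put the stray blanks from the white board in too, so that every blank is in the bowl. Then swing the cap back, screw it fully home, and only after that push the green start plunger all the way down once and let it spring back. Finish with the emptied tray set down flat on its black mat, and leave the other things on the bench where they are.

Things in the scene. Friction and masses are not known exactly. Their poses are not given: they have to be found in the camera images.
- tumbler: bench tumbler, bolted to the bench: blue base 170 x 195 x 55 mm high carrying an open orange bowl, 116 mm outside and 106 mm inside diameter, floor 60 mm and rim 125 mm above the bench. Origin under the bowl's axis at bench level; +y points to the steel pivot post, which stands 90 mm from the bowl's axis (post and hub reach 149 mm high, hub 28 mm across)
- mouth (a point): centre of the bowl's mouth, at rim height
- cap (a joint): screw cap's turn on its thread: 0 = screwed fully home, 2.4 rad = fully unscrewed (stop). Grows counter-clockwise seen from above; the cap rises 4.17 mm per rad (10 mm in all). Stiff to turn (0.1 N m), stays where left. A 10 mm plug under the cap sits in the bowl and prevents swinging until the cap is at least about 2 rad unscrewed
- cap_arm (a joint): swing of the arm that carries the captive cap about the vertical pivot post: 0 = cap centred over the bowl (stop), 1.9 rad = swung fully aside (stop). Grows clockwise seen from above, carrying the cap towards the base's -x side; stays where left (0.15 N m friction). The cap clears the mouth at 1.4 rad
- cap_grip (a point): top centre of the yellow grip bar on the black cap (cap 124 mm in diameter); the bar is 60 mm long along this point's x, 16 mm thick along its y and stands 30 mm above the cap's top face; z up. Turns, rises and swings with the cap. At cap = 0 and cap_arm = 0 its x is the tumbler's x and it is 168 mm above the bench
- pivot (a point): point on the vertical pivot axis of the cap arm, 90 mm from the cap's axis, 130 mm above the bench; turns with the arm
- tray: loose aluminium scoop tray, 200 g: pan 110 mm long (x -45 to +65 mm), 70 mm wide (y), floor 3 mm thick, walls 18 mm high on both sides and the back, open at the +x end (lip). Blanks lie loose in it and slide out at 18 to 25 degrees of tilt. Behind the pan stands a red handle, an upright fin 40 mm long (x -85 to -45 mm), 12 mm thick (y), 60 mm high. Origin on the underside of the floor, z up
- tray_lip (a point): middle of the tray's open lip, on its floor's upper face: 65 mm along the tray's x from its origin, 3 mm up
- mat: black rubber mat, the tray's place, 180 x 110 x 4 mm, fixed; origin at the centre of its underside, x along its length. The tray starts on it, roughly parallel to it
- start (a joint): travel of the green start plunger in m: 0 = out, 0.016 = fully pressed down; springs back by itself, 2.7 N at first and 9 N fully down
- start_top (a point): top centre of the green start plunger (32 mm in diameter), which stands on a grey box 90 x 70 x 45 mm fixed to the bench; about 77 mm above the bench when out
- blank1: brass hardware blank, an upright waisted cylinder 22 mm in diameter and 18 mm high, 45 g; origin at the centre of its underside, z along its axis. Starts in the tray; two to four of these are present
- blank2: brass hardware blank, an upright waisted cylinder 22 mm in diameter and 18 mm high, 45 g; origin at the centre of its underside, z along its axis. Starts in the tray; two to four of these are present
- blank3: brass hardware blank, an upright waisted cylinder 22 mm in diameter and 18 mm high, 45 g; origin at the centre of its underside, z along its axis. Starts in the tray; two to four of these are present
- blank4: brass hardware blank, an upright waisted cylinder 22 mm in diameter and 18 mm high, 45 g; origin at the centre of its underside, z along its axis. Starts in the tray; two to four of these are present
- stray1: brass hardware blank, an upright waisted cylinder 22 mm in diameter and 18 mm high, 45 g; origin at the centre of its underside, z along its axis. Starts standing on the white cutting board (170 x 130 mm, 8 mm thick, fixed); one to three of these are present
- stray2: brass hardware blank, an upright waisted cylinder 22 mm in diameter and 18 mm high, 45 g; origin at the centre of its underside, z along its axis. Starts standing on the white cutting board (170 x 130 mm, 8 mm thick, fixed); one to three of these are present
- stray3: brass hardware blank, an upright waisted cylinder 22 mm in diameter and 18 mm high, 45 g; origin at the centre of its underside, z along its axis. Starts standing on the white cutting board (170 x 130 mm, 8 mm thick, fixed); one to three of these are present
- bottle: bystander: white jar, 48 mm diameter, 85 mm high
- dye_jar: bystander: amber jar with black lid, 50 mm diameter, 75 mm high
- mallet: bystander: yellow mallet lying down, 70 mm head of 48 mm diameter, handle 180 mm long towards its -y
- glue: bystander: slim blue bottle, 36 mm diameter, 110 mm high
- awl: bystander: black-handled screwdriver lying flat, 150 mm long along its x
- tin: bystander: flat tin, 70 x 55 x 24 mm
There are look-alikes about, which are no part of the job. Of the things that look like the tray, the middle-sized one is meant.

How it is judged:
On the way, in this order (a step that is already met when the one before it is completed fails the run):
1. the cap is unscrewed and swung well aside of the bowl (value of joint cap_arm above 1.5 rad), for 0.2 s.
2. the tray is tipped with its lip over the bowl (angle between tray's own z axis and vertical above 0.25 rad and horizontal distance between tray_lip and mouth below 0.07 m and height (world z) of tray_lip above 0.11 m).
3. every blank is in the bowl (horizontal distance between each of blank1, blank2, blank3, blank4, stray1, stray2, stray3 and mouth below 0.055 m and height (world z) of each of blank1, blank2, blank3, blank4, stray1, stray2, stray3 below 0.112 m), for 0.2 s.
4. the cap is back over the bowl and screwed home, with every blank inside (all of step 3 and value of joint cap_arm below 0.09 rad and value of joint cap below 0.15 rad), for 0.2 s.
5. the start plunger is pushed all the way down (value of joint start above 0.0145 m).
At the end, for the whole second after the job is handed in: Every blank is inside the bowl, the cap is over the bowl (swing under 0.09 rad) and screwed home (within 0.15 rad of the stop), the plunger has been pushed down past 14.5 mm of its 16 mm after that and is out again, and the tray rests flat on its mat, its origin within 55 mm of the mat's centre (all of step 4 and value of joint start below 0.003 m and horizontal distance between tray and mat below 0.055 m and angle between tray's own z axis and vertical below 0.1 rad and height (world z) of tray below 0.012 m and linear speed of tray below 0.02 m/s); the robot touches nothing.
It fails at once if the start plunger is pushed while the cap is not screwed home (value of joint start above 0.008 m and (value of joint cap above 0.2 rad or value of joint cap_arm above 0.12 rad)).
It fails at once if a bystander is moved by more than 4 cm (distance of any of bottle, dye_jar, mallet, glue, awl, tin from where it was at the start of the episode above 0.04 m).
Of blank1, blank2, blank3, blank4 only 2 to 4 are there at a start; the rules pass over those that are not, and their reading is None.
Of stray1, stray2, stray3 only 1 to 3 are there at a start; the rules pass over those that are not, and their reading is None.
At some moment in a run one of stray1, stray2, stray3 may be knocked a few centimetres aside while the robot is not near it.
It also fails if it takes over 210 s, if anything falls off the work surface, if the arm or the gripper's body presses on something with over 40 N, if the wrist force passes 120 N, or if a joint passes its speed limit or range.

## Robot

A 7-joint arm with a two-finger parallel gripper is mounted at the origin on the work surface. World frame = base frame: x ahead of the robot, y to its left, z up, the work surface at z = 0. Lengths are in m, angles in rad, forces in N, time in s.
With the tool pointing down it reaches from about 0.425 to 1.025 m from the base axis. Payload 9.4 kg.
Tool frame: the origin (TCP) lies on the mounting face of the last link; the fingertips stand 173 mm ahead of it and the grasp point (between the pads) lies 155 mm ahead of it; z points along the fingers, y is the line along which they close (so a half turn about z gives the same grasp; the last joint's range is limited). The gripper opens to 85 mm and grips with 20 to 120 N. Pads are 22 mm wide; open, the fingers measure 114 mm over their backs; the gripper's body (76 mm by 85 mm) begins 54 mm behind the grasp point. The pads swing forward as they close: fully open they stand 13 mm farther back than shut.
Start: joints at [1.17, 0.599, -0.003, 1.599, 0.002, 0.943, -0.08], TCP at [0.231, -0.687, 0.405] pointing down, gripper open.
Joint ranges: [-2.57, 2.57], [-0.35, 1.97], [-1.29, 1.29], [0.11, 2.56], [-1.05, 4.19], [0.11, 1.86], [-2.63, 2.63]. Speed limits (rad/s): [2.22, 2.22, 3.01, 3.01, 3.14, 3.14, 3.14].

## Interface

Orientations are given as a rotation vector (axis times angle).
In Python, from workcell import * gives the robot as it stands.
- The arm moves only by the tool arm_command, never from a script. Its argument "plan" is a list of rows, each a list of 4 numbers: the shift along the tool's x, y, z in m, then the turn about the tool's z in rad. In form: [[dx, dy, dz, roll], ...]. A call has 1 to 20 rows; each row shifts and turns the commanded pose from where the row before left it, along the tool's axes as they then stand; what a row does not reach is not made up. A row lasts 1/12 s, in which the tool goes at most 41.7 mm and 7.16 degrees, less where a joint would pass 70% of its speed; a pose out of reach is approached as far as the arm can. A call is refused whole if a number of a shift passes 0.0417 or a number of a turn 0.125, either way. A call with a gripper value outside its range is refused whole. "hand" is the opening, from 0 (shut) to 1 (fully open), set as the call begins (left out, the last holds). The fingers move at their own pace and stop on an object; "force" is the grip in N (left out, the last holds). Time passes only in rows, so rows that do not move let the fingers close. It gives the time, the measured TCP pose, the force, the opening and the grip force at its end, in the units of the state.
- read_state(): the state, without advancing time (a new reading comes with each control period).
- grab_frame(name): name is "scene" or "top" or "wrist"; returns the picture (384x512x3 uint8, blue, green, red); there is no depth.
- calibration(name): a dict with "fx", "fy", "cx", "cy" (pixels), "D" ([k1, k2, p1, p2, k3] as OpenCV has them; the pictures are not rectified), "rvec" (rotation vector, rad) and "tvec" (3), from world to camera coordinates, as OpenCV has them. Camera axes: x right, y down, z forward; pixel columns grow to the right and rows downward; lengths in m; the calibration is good to about 2 mm. A picture is of the moment at which its call begins: read the wrist's pose just before it. calibration takes no time and is no camera call; for the wrist camera it gives the pose at the moment of the call.
- job_done(): hands the job in; it is judged then, once.
The state is a dict: "clock": time; "q": joint angles; "joint_vel": joint speeds; "effort": joint torques, N m; "eef_pos": TCP position; "tool_rot": TCP orientation; "wrist_force": force on the tool from outside, world axes, zero at the start; "ft_torque": the same for the moment, N m; "grip_width": finger opening in m; "grip_force": force on a finger pad.
Only numpy, scipy, OpenCV 4.12 (cv2) and the standard library are available. Lean on these libraries where they do the work, as an engineer would, in place of code of your own. Each camera call takes 0.05 s, during which the arm holds its last target. There are 200 camera calls.

## Working session

There is one attempt and no reset: what is moved stays moved. The work goes in short steps, Python scripts to look and compute and a tool call to move; the robot and the scene stay as the last step left them, time stands still between calls to the robot, and variables do not carry over. Pictures are saved under pics/ and viewed, at most 14 in all, crops included, and the job is handed in when it is done.

Besides the shell and the picture viewer there is one more tool, called as name([rows], argument=value, ...), one row to a line, values as JSON. arm_command: Moves the arm, as the interface text tells. Its arguments: {"type":"object","properties":{"plan":{"type":"array"},"hand":{"type":"number"},"force":{"type":"number"}},"required":["plan"]}

```bash
mkdir -p pics
cat > h.py <<'E'
from workcell import *
import numpy as np, cv2
from scipy.spatial.transform import Rotation as R
def cam(n):
    c=calibration(n);K=np.array([[c["fx"],0,c["cx"]],[0,c["fy"],c["cy"]],[0,0,1.]])
    return K,np.array(c["D"],float),np.array(c["rvec"],float).ravel(),np.array(c["tvec"],float).ravel()
def px2w(n,uv,z,c=None):
    K,D,r,t=c or cam(n)
    p=cv2.undistortPoints(np.array(uv,float).reshape(-1,1,2),K,D).reshape(-1,2)
    M=R.from_rotvec(r).as_matrix();C=-M.T@t
    d=np.c_[p,np.ones(len(p))]@M
    z=np.broadcast_to(z,len(p))
    return C+d*((z-C[2])/d[:,2])[:,None]
def w2px(n,P,c=None):
    K,D,r,t=c or cam(n)
    return cv2.projectPoints(np.array(P,float).reshape(-1,1,3),r,t,K,D)[0].reshape(-1,2)
def crop(img,x0,y0,x1,y1,s,name):
    cv2.imwrite("pics/"+name,cv2.resize(img[y0:y1,x0:x1],None,fx=s,fy=s,interpolation=cv2.INTER_CUBIC))
E
python3 - <<'E'
from h import *
s=read_state();print(s)
a=grab_frame("top");b=grab_frame("scene")
np.save("top0.npy",a);np.save("scene0.npy",b)
cv2.imwrite("pics/top0.png",cv2.resize(a,(800,600)));cv2.imwrite("pics/scene0.png",cv2.resize(b,(800,600)))
for n in("top","scene"):
    K,D,r,t=cam(n);print(n,K[0,0],-R.from_rotvec(r).as_matrix().T@t)
E
```

```text
{'clock': 0.0, 'q': array([ 1.17032108,  0.60013469, -0.00258142,  1.60015708,  0.00179459,
        0.94291416, -0.0798088 ]), 'joint_vel': array([-0.00083803,  0.00071324,  0.00086824,  0.00098895,  0.00045015,
       -0.000687  ,  0.00016651]), 'effort': array([ 7.99346144e-04, -7.76443005e+01,  1.56513367e+00, -2.58008212e+01,
        1.23101598e-02,  8.80667969e-03,  2.26069267e-05]), 'eef_pos': array([ 0.23061514, -0.68711634,  0.40379957]), 'tool_rot': array([-3.09895050e+00, -5.06235011e-01,  5.94405379e-04]), 'wrist_force': array([ 0.26908587, -0.28171925,  0.05780433]), 'ft_torque': array([-0.04963805,  0.00053016, -0.01485918]), 'grip_force': 0.0, 'grip_width': 0.08561578837069007}
top 367.1974479439032 [0.28507487 0.00547875 1.07255939]
scene 413.10813640636434 [ 1.04715345 -0.79218594  0.8082641 ]
```

View pics/top0.png

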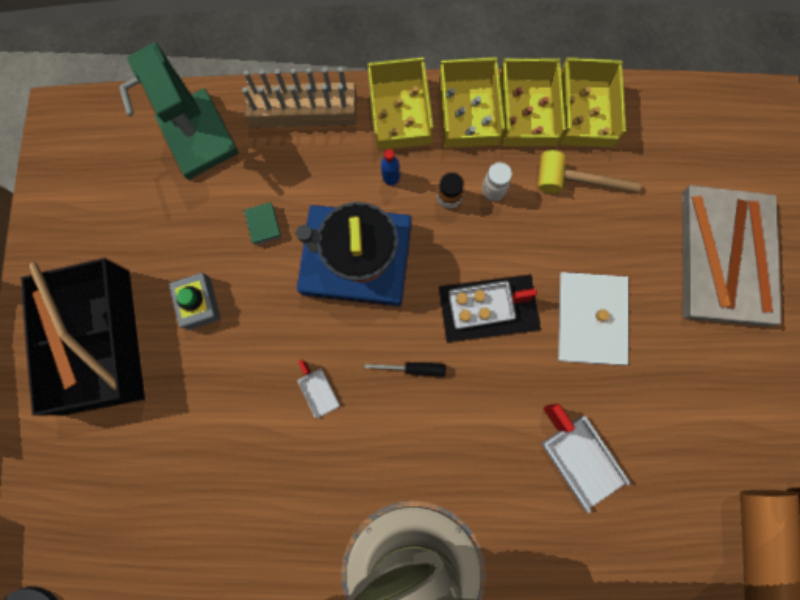

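View pics/scene0.png

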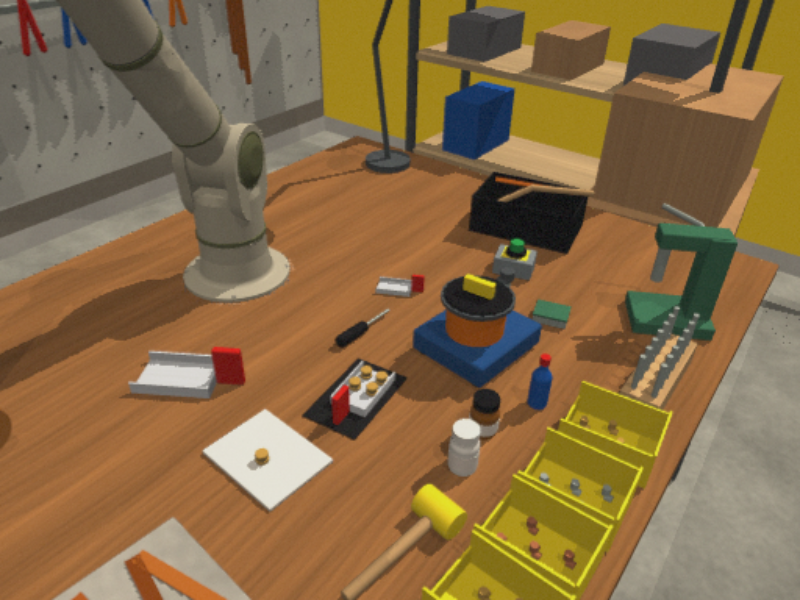

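Views: top image (800 px scale) shows the tumbler at (355,250), with its post at (305,233) and the yellow grip bar at (355,236). The plunger is at (188,296), the mat and tray at (490,307) with 4 blanks, and the white board at (594,318) with one stray at (602,316).
Tray candidates are small (318,390), middle (482,306, on the black mat, with blanks) and large (587,460). I choose the middle one.

Run:
```python
from h import *
a=np.load("top0.npy");crop(a,185,120,405,240,3.6,"c1.png")
```

```text
(no output)
```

View pics/c1.png

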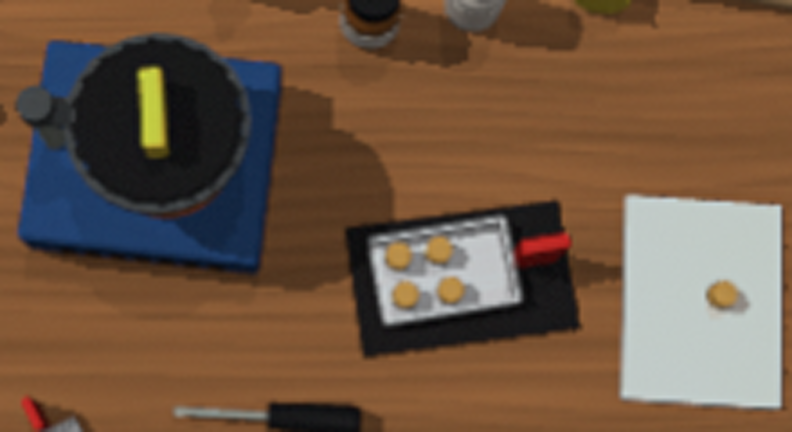

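```bash
cat > m.py <<'E'
from h import *
f=lambda P:[(185+(x+.5)/3.6-.5,120+(y+.5)/3.6-.5) for x,y in P]
def pr(n,P,z,full=False):
    W=px2w("top",P if full else f(P),z);print(n,np.round(W[:,:2],4).tolist());return W[:,:2]
g=pr("grip",[(150,68),(154,151)],.168);print(" len",np.linalg.norm(g[0]-g[1]),g.mean(0),np.degrees(np.arctan2(*(g[0]-g[1])[::-1])))
c=pr("capctr",[(158,124)],.135)
h=pr("hub",[(36,105)],.149)
b=pr("base",[(50,42),(281,64),(257,270),(20,240)],.055);print(np.linalg.norm(b-np.roll(b,1,0),axis=1),b.mean(0))
t=pr("tray",[(369,238),(508,215),(521,300),(385,325)],.025);print(np.linalg.norm(t-np.roll(t,1,0),axis=1),t.mean(0))
pr("handle",[(520,248),(570,240)],.064)
m=pr("mat",[(347,228),(558,202),(578,328),(365,356)],.004);print(np.linalg.norm(m-np.roll(m,1,0),axis=1),m.mean(0))
pr("blanks",[(399,255),(439,249),(406,294),(452,290)],.025)
pr("stray",[(723,294)],.026)
pr("board",[(625,195),(782,206),(782,408),(621,398)],.008)
pr("start",[(188/1.5625-.2,296/1.5625-.2)],.077,True)
pr("botts",[(320,182),(498,171),(451,183),(390,156)][1:]and[(498/1.5625,171/1.5625),(451/1.5625,183/1.5625),(390/1.5625,156/1.5625)],[.085,.075,.11],True)
E
python3 m.py
```

```text
grip [[0.6062, 0.0961], [0.544, 0.0925]]
 len 0.06222982639739538 [0.57510647 0.09430334] 3.2741054613214176
capctr [[0.5742, 0.0929]]
hub [[0.5858, 0.1818]]
base [[0.6701, 0.1898], [0.6482, 0.0012], [0.4788, 0.0215], [0.5046, 0.2095]]
[0.16665648 0.18986268 0.17056411 0.18976154] [0.57542288 0.10551384]
tray [[0.5101, -0.0687], [0.5283, -0.1819], [0.4583, -0.1895], [0.439, -0.0801]]
[0.07206108 0.1145873  0.07035849 0.11116462] [ 0.48393124 -0.13006115]
handle [[0.4929, -0.1832], [0.4989, -0.2225]]
mat [[0.5232, -0.0522], [0.5439, -0.2277], [0.4383, -0.2391], [0.4167, -0.065]]
[0.10726605 0.17662743 0.10621506 0.1754305 ] [ 0.48055308 -0.1460195 ]
blanks [[0.4959, -0.0926], [0.5006, -0.125], [0.464, -0.0975], [0.4669, -0.1344]]
stray [[0.4617, -0.353]]
board [[0.5485, -0.2828], [0.5384, -0.4142], [0.3709, -0.4016], [0.3805, -0.2705]]
start [[0.4935, 0.4068]]
botts [[0.7205, -0.1602], [0.7019, -0.0741], [0.741, 0.0373]]
```

arm_command([
  [0.0273, -0.03, 0, 0],
  [0.0273, -0.03, 0, 0],
  [0.0273, -0.03, 0, 0],
  [0.0273, -0.03, 0, 0],
  [0.0273, -0.03, 0, 0],
  [0.0273, -0.03, 0, 0],
  [0.0273, -0.03, 0, 0],
  [0.0273, -0.03, 0, 0],
  [0.0273, -0.03, 0, 0],
  [0.0273, -0.03, 0, 0],
  [0.0273, -0.03, 0, 0],
  [0.0273, -0.03, 0, 0],
  [0.0273, -0.03, 0, 0],
  [0.0273, -0.03, 0, 0],
  [0.0273, -0.03, 0, 0],
  [0.0273, -0.03, 0, 0],
  [0.0273, -0.03, 0, 0],
  [0.0273, -0.03, 0, 0],
  [0.0273, -0.03, 0, 0],
  [0.0273, -0.03, 0, 0],
])

```text
clock: 1.77
eef_pos: [0.5577, 0.0572, 0.4045]
tool_rot: [3.1, 0.506, -0.001]
wrist_force: [0.2, -1.1, -0.1]
grip_width: 0.0856
grip_force: 0.0
```

arm_command([
  [0, 0, 0, 0.05],
  [0, 0, 0, 0.1],
  [0, 0, 0, 0.1],
  [0, 0, 0, 0.0],
  [0, 0, 0, 0.0],
])

```text
clock: 2.18
eef_pos: [0.5573, 0.0554, 0.4044]
tool_rot: [3.139, 0.121, -0.001]
wrist_force: [0.4, -0.3, -0.3]
grip_width: 0.0851
grip_force: 0.0
```

```bash
cat >> h.py <<'E'
def yaw(s=None):
    s=s or read_state();M=R.from_rotvec(s["tool_rot"]).as_matrix();return np.arctan2(M[1,0],M[0,0])
def st():
    s=read_state();print("t%.1f"%s["clock"],np.round(s["eef_pos"],4),"yaw%.1f"%np.degrees(yaw(s)),"tilt%.2f"%np.degrees(np.arccos(-R.from_rotvec(s["tool_rot"]).as_matrix()[2,2])),"q",np.round(s["q"],2),"F",np.round(s["wrist_force"],1),"w%.4f"%s["grip_width"],"gf%.0f"%s["grip_force"]);return s
def go(x,y,z,yw=None,s=None):
    "tool-frame shift to TCP x,y,z (translation first), then roll"
    s=s or read_state();M=R.from_rotvec(s["tool_rot"]).as_matrix()
    d=M.T@(np.array([x,y,z])-s["eef_pos"]);print("shift",np.round(d,4),"n>=%.1f"%(np.linalg.norm(d)/.0417),end=" ")
    if yw is not None: print("roll %.3f"%-((np.radians(yw)-yaw(s)+np.pi)%(2*np.pi)-np.pi),end="")
    print()
E
python3 - <<'E'
from h import *
st();go(.5747,.0935,.4,0)
E
```

```text
t2.2 [0.5573 0.0554 0.4044] yaw4.4 tilt0.04 q [-0.17  0.4  -0.04  1.98  0.02  0.76 -1.72] F [ 0.4 -0.3 -0.3] w0.0851 gf0
shift [ 0.0203 -0.0366  0.0044] n>=1.0 roll 0.077
```

arm_command([
  [0.0101, -0.0183, 0, 0],
  [0.0102, -0.0183, 0, 0],
  [0, 0, 0, 0],
  [0, 0, 0, 0],
])

```text
clock: 2.52
eef_pos: [0.575, 0.094, 0.4045]
tool_rot: [-3.139, -0.123, 0.0]
wrist_force: [-0.1, -0.7, -0.3]
grip_width: 0.0849
grip_force: 0.0
```

Run:
```python
from h import *
st();a=grab_frame("wrist");np.save("w1.npy",a);crop(a,0,0,512,384,1.5,"w1.png")
c=cam("wrist");np.save("w1c.npy",np.r_[c[0].ravel(),c[1],c[2],c[3]]);print(w2px("wrist",[[.5747,.0935,.168]]))
```

```text
t2.5 [0.575  0.094  0.4045] yaw4.5 tilt0.02 q [-0.23  0.43 -0.05  1.93  0.03  0.78 -1.78] F [-0.1 -0.7 -0.3] w0.0849 gf0
[[257.01071708 205.50052746]]
```

View pics/w1.png

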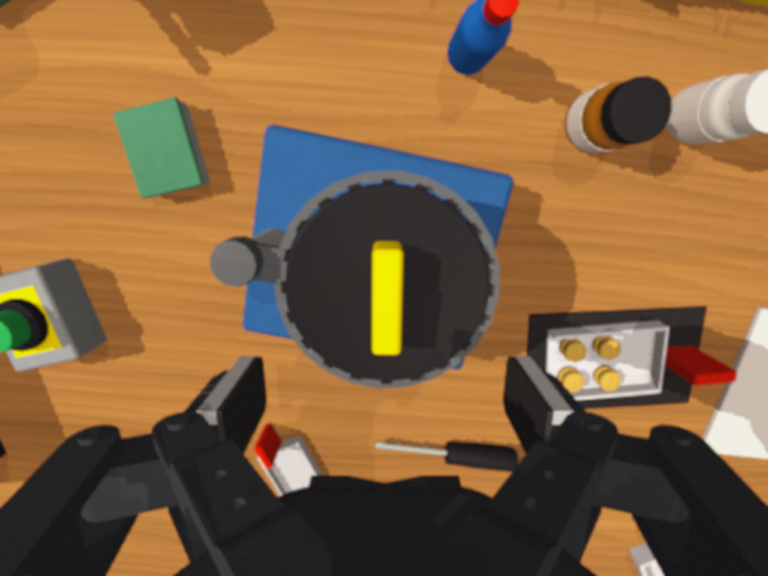

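Run:
```python
from h import *
W=px2w("wrist",[(387/1.5,247/1.5),(387/1.5,355/1.5),(387/1.5,301/1.5)],.168);print(W)
W=px2w("wrist",[(237/1.5,263/1.5)],.149);print(W)
W=px2w("wrist",[(388/1.5,280/1.5)],.138);print(W)
go(.575,.0937,.317)
```

```text
[[0.60786858 0.09531675 0.168     ]
 [0.54741062 0.09054685 0.168     ]
 [0.57883206 0.09302713 0.168     ]]
[[0.58888028 0.17962642 0.149     ]]
[[0.58258596 0.09252972 0.138     ]]
shift [ 0.0004 -0.0008  0.0874] n>=2.1
```

arm_command([
  [0.001, 0.0005, 0.0218, 0],
  [0.001, 0.0005, 0.0218, 0],
  [0, 0, 0.0218, 0],
  [0, 0, 0.0218, 0],
  [0, 0, 0, 0],
])

```text
clock: 2.98
eef_pos: [0.5756, 0.0909, 0.3141]
tool_rot: [3.138, 0.116, -0.009]
wrist_force: [-0.3, -0.3, 0.9]
grip_width: 0.0853
grip_force: 0.0
```

arm_command([
  [0, 0, 0, 0],
  [0, 0, 0, 0],
  [0, 0, 0, 0],
  [0, 0, 0, 0],
  [0, 0, 0, 0],
  [0, 0, 0, 0],
  [0, 0, 0, 0],
], hand=0, force=60)

```text
clock: 3.57
eef_pos: [0.5771, 0.0927, 0.3181]
tool_rot: [-3.139, -0.116, -0.002]
wrist_force: [-1.2, 1.3, 2.9]
grip_width: 0.0148
grip_force: 63.5
```

arm_command([
  [0, 0, -0.0002, -0.05],
  [0, 0, -0.0004, -0.1],
  [0, 0, -0.0004, -0.1],
  [0, 0, -0.0004, -0.1],
  [0, 0, -0.0004, -0.1],
  [0, 0, -0.0004, -0.1],
  [0, 0, -0.0004, -0.1],
  [0, 0, -0.0004, -0.1],
  [0, 0, -0.0004, -0.1],
  [0, 0, -0.0005, -0.1],
  [0, 0, 0, 0],
])

```text
clock: 4.48
eef_pos: [0.5776, 0.092, 0.322]
tool_rot: [2.735, 1.544, 0.003]
wrist_force: [0.0, -0.7, 4.2]
grip_width: 0.0151
grip_force: 63.7
```

Run:
```python
from h import *
s=st();print(s["ft_torque"])
```

```text
t4.5 [0.5776 0.092  0.322 ] yaw58.9 tilt0.11 q [-0.04  0.55 -0.32  1.99  0.28  0.64 -1.08] F [ 0.  -0.7  4.2] w0.0151 gf64
[-0.07374977 -0.30239732  0.08344559]
```

arm_command([
  [0, 0, -0.0004, -0.1],
  [0, 0, -0.0004, -0.1],
  [0, 0, -0.0004, -0.1],
  [0, 0, -0.0004, -0.1],
  [0, 0, -0.0004, -0.1],
  [0, 0, -0.0004, -0.1],
  [0, 0, -0.0004, -0.1],
  [0, 0, -0.0004, -0.1],
  [0, 0, -0.0004, -0.1],
  [0, 0, -0.0004, -0.1],
  [0, 0, -0.0004, -0.1],
  [0, 0, -0.0003, -0.08],
  [0, 0, 0, 0],
  [0, 0, 0, 0],
])

```text
clock: 5.65
eef_pos: [0.5778, 0.0924, 0.3268]
tool_rot: [1.424, 2.799, 0.002]
wrist_force: [1.1, -1.3, 6.7]
grip_width: 0.0149
grip_force: 64.0
```

Run:
```python
from h import *
s=st();print(s["ft_torque"])
# swing plan: pivot P, cap center from state, grip held, rotate clockwise
P=np.array([.5875,.181]);C=s["eef_pos"][:2];print(P,C,np.linalg.norm(C-P))
```

```text
t5.7 [0.5778 0.0924 0.3268] yaw126.1 tilt0.13 q [ 0.18  0.61 -0.65  1.97  0.54  0.74 -0.16] F [ 1.1 -1.3  6.7] w0.0149 gf64
[ 0.02498915 -0.43138446  0.01971622]
[0.5875 0.181 ] [0.57779636 0.09237751] 0.08915215554473266
```

arm_command([
  [0.00643, -0.0063, 0, 0.1],
  [0.00643, -0.0063, 0, 0.1],
  [0.00643, -0.0063, 0, 0.1],
  [0.00643, -0.0063, 0, 0.1],
  [0.00643, -0.0063, 0, 0.1],
  [0.00643, -0.0063, 0, 0.1],
  [0.00643, -0.0063, 0, 0.1],
  [0.00643, -0.0063, 0, 0.1],
  [0, 0, 0, 0],
  [0, 0, 0, 0],
])

```text
clock: 6.48
eef_pos: [0.5164, 0.1278, 0.3268]
tool_rot: [2.396, 2.03, 0.004]
wrist_force: [1.8, 2.2, 6.4]
grip_width: 0.0148
grip_force: 63.9
```

```bash
cat >> h.py <<'E'
def sw(s=None):
    s=s or st();P=np.array([.5875,.181]);d=s["eef_pos"][:2]-P;print("r",np.linalg.norm(d),"swing",np.radians(263.3)-np.arctan2(d[1],d[0])%(2*np.pi),"tq",s["ft_torque"])
E
python3 -c "
from h import *
sw()"
```

```text
t6.5 [0.5164 0.1278 0.3268] yaw80.6 tilt0.15 q [-0.04  0.51 -0.43  2.1   0.37  0.61 -0.89] F [1.8 2.2 6.4] w0.0148 gf64
r 0.08885998124088224 swing 0.811307806983173 tq [ 0.59592346 -0.66009268 -0.02643392]
```

Swinging freely with low force; continue to about 1.8 rad.

arm_command([
  [0.00643, -0.0063, 0, 0.1],
  [0.00643, -0.0063, 0, 0.1],
  [0.00643, -0.0063, 0, 0.1],
  [0.00643, -0.0063, 0, 0.1],
  [0.00643, -0.0063, 0, 0.1],
  [0.00643, -0.0063, 0, 0.1],
  [0.00643, -0.0063, 0, 0.1],
  [0.00643, -0.0063, 0, 0.1],
  [0.00643, -0.0063, 0, 0.1],
  [0.00643, -0.0063, 0, 0.1],
  [0, 0, 0, 0],
  [0, 0, 0, 0],
])

```text
clock: 7.48
eef_pos: [0.5032, 0.2123, 0.3265]
tool_rot: [3.077, 0.632, 0.002]
wrist_force: [1.1, 0.5, 7.1]
grip_width: 0.0147
grip_force: 64.2
```

```bash
python3 -c "
from h import *
sw()"
```

```text
t7.5 [0.5032 0.2123 0.3265] yaw23.2 tilt0.08 q [-0.41  0.5  -0.13  2.08  0.12  0.57 -1.79] F [1.1 0.5 7.1] w0.0147 gf64
r 0.08993681082779997 swing 1.8088256519166275 tq [-0.02076066 -0.6062975  -0.05396965]
```

arm_command([
  [0, 0, 0, 0],
  [0, 0, 0, 0],
  [0, 0, 0, 0],
  [0, 0, 0, 0],
  [0, 0, -0.02, 0],
  [0, 0, -0.025, 0],
  [0, 0, -0.03, 0],
], hand=1)

```text
clock: 8.07
eef_pos: [0.5018, 0.2117, 0.4005]
tool_rot: [3.077, 0.63, -0.006]
wrist_force: [-0.2, 0.8, -0.1]
grip_width: 0.0858
grip_force: 0.0
```

arm_command([
  [-0.01543, 0.03414, 0, 0],
  [-0.01543, 0.03414, 0, 0],
  [-0.01543, 0.03414, 0, 0],
  [-0.01543, 0.03414, 0, 0],
  [-0.01543, 0.03414, 0, 0],
  [-0.01543, 0.03414, 0, 0],
  [-0.01543, 0.03414, 0, 0],
  [-0.01543, 0.03414, 0, 0],
  [-0.01543, 0.03414, 0, 0],
  [-0.01543, 0.03414, 0, 0],
  [-0.01543, 0.03414, 0, 0],
  [0, 0, 0, 0],
])

```text
clock: 9.07
eef_pos: [0.4923, -0.2075, 0.4008]
tool_rot: [3.078, 0.616, -0.002]
wrist_force: [-0.5, 0.6, 1.2]
grip_width: 0.0852
grip_force: 0.0
```

arm_command([
  [0, 0, 0, -0.11],
  [0, 0, 0, -0.11],
  [0, 0, 0, -0.11],
  [0, 0, 0, -0.11],
  [0, 0, 0, -0.11],
  [0, 0, 0, -0.11],
  [0, 0, 0, -0.11],
  [0, 0, 0, -0.11],
  [0, 0, 0, -0.11],
  [0, 0, 0, -0.11],
  [0, 0, 0, -0.11],
  [0, 0, 0, -0.113],
  [0, 0, 0, 0],
  [0, 0, 0, 0],
])

```text
clock: 10.23
eef_pos: [0.4935, -0.2001, 0.4008]
tool_rot: [-2.045, -2.384, 0.0]
wrist_force: [-0.0, -0.6, -0.9]
grip_width: 0.0852
grip_force: 0.0
```

Run:
```python
from h import *
st();a=grab_frame("wrist");np.save("w2.npy",a);crop(a,0,0,512,384,1.5,"w2.png")
print(w2px("wrist",[[.4959,-.2029,.064]])*1.5)
```

```text
t10.2 [ 0.4935 -0.2001  0.4008] yaw98.7 tilt0.04 q [ 0.61  0.41 -0.45  2.02  0.25  0.76  0.16] F [-0.  -0.6 -0.9] w0.0852 gf0
[[387.58621719 273.7726555 ]]
```

View pics/w2.png

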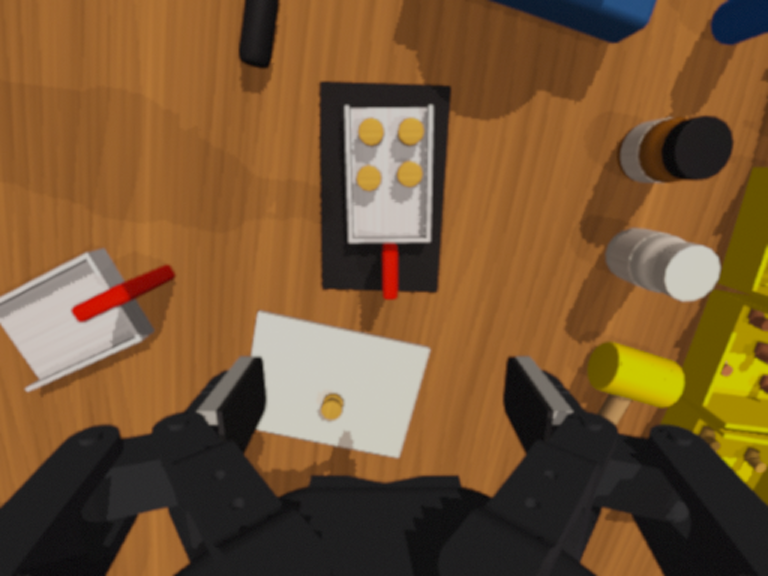

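arm_command([
  [0.0024, 0.0016, 0.035, 0],
  [0.0023, 0.0016, 0.035, 0],
  [0, 0, 0.035, 0],
  [0, 0, 0.035, 0],
  [0, 0, 0.03, 0],
  [0, 0, 0.02, 0],
  [0, 0, 0.006, 0],
  [0, 0, 0, 0],
  [0, 0, 0, 0],
])

```text
clock: 11.03
eef_pos: [0.4965, -0.1947, 0.2056]
tool_rot: [2.043, 2.387, -0.0]
wrist_force: [0.3, -0.0, -0.5]
grip_width: 0.0854
grip_force: 0.0
```

arm_command([
  [0, 0, 0, 0],
  [0, 0, 0, 0],
  [0, 0, 0, 0],
  [0, 0, 0, 0],
  [0, 0, 0, 0],
  [0, 0, 0, 0],
  [0, 0, 0, 0],
  [0, 0, 0, 0],
], hand=0, force=120)

```text
clock: 11.7
eef_pos: [0.4962, -0.1949, 0.2057]
tool_rot: [2.041, 2.387, -0.0]
wrist_force: [-1.1, 0.2, 8.1]
grip_width: 0.0104
grip_force: 117.1
```

arm_command([
  [0, 0, -0.004, 0],
  [0, 0, -0.004, 0],
  [0, 0, -0.004, 0],
  [0, 0, -0.004, 0],
  [0, 0, -0.004, 0],
  [0, 0, 0, 0],
  [0, 0, 0, 0],
  [0, 0, 0, 0],
])

```text
clock: 12.37
eef_pos: [0.4961, -0.1949, 0.225]
tool_rot: [2.042, 2.388, 0.0]
wrist_force: [-0.0, -0.4, -3.3]
grip_width: 0.0102
grip_force: 117.1
```

Run:
```python
from h import *
s=st();print(s["ft_torque"]);a=grab_frame("scene");b=grab_frame("wrist")
a=cv2.resize(a[215:300,185:275],None,fx=5,fy=5,interpolation=2);a=cv2.resize(a,(450,425));b=cv2.resize(b[0:240,170:350],(319,425));cv2.imwrite("pics/l1.png",np.hstack([a,b]))
```

```text
t12.4 [ 0.4961 -0.1949  0.225 ] yaw98.9 tilt0.00 q [ 0.45  0.66 -0.27  2.16  0.46  0.37 -0.04] F [-0.  -0.4 -3.3] w0.0102 gf117
[-0.24846952 -0.04254884  0.00711503]
```

View pics/l1.png

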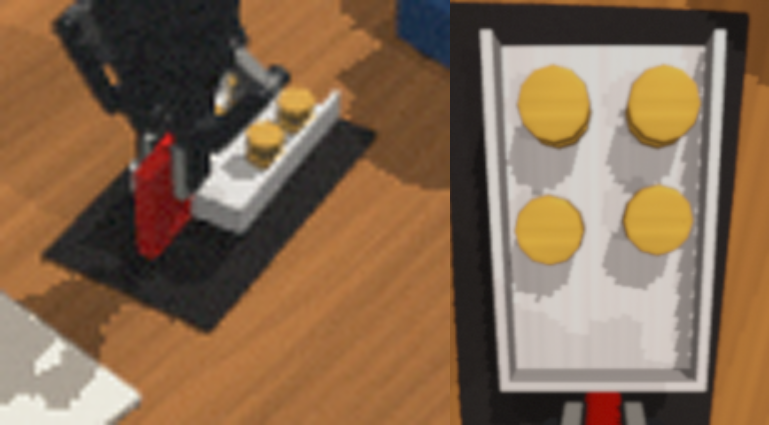

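arm_command([
  [0, 0, -0.005, 0],
  [0, 0, -0.012, 0],
  [0, 0, -0.018, 0],
  [0, 0, -0.02, 0],
  [0, 0, -0.02, 0],
  [0, 0, -0.02, 0],
  [0, 0, -0.017, 0],
  [0, 0, -0.01, 0],
  [0, 0, -0.005, 0],
  [0, 0, 0, 0],
])

```text
clock: 13.3
eef_pos: [0.4962, -0.1949, 0.3528]
tool_rot: [2.041, 2.387, 0.001]
wrist_force: [0.2, 0.3, -3.7]
grip_width: 0.0105
grip_force: 117.3
```

arm_command([
  [0.003, 0.003, 0, 0],
  [0.006, 0.006, 0, 0],
  [0.01, 0.0095, 0, 0],
  [0.0135, 0.013, 0, 0],
  [0.0135, 0.013, 0, 0],
  [0.0135, 0.013, 0, 0],
  [0.0135, 0.013, 0, 0],
  [0.0135, 0.013, 0, 0],
  [0.0135, 0.013, 0, 0],
  [0.012, 0.0115, 0, 0],
  [0.0085, 0.008, 0, 0],
  [0.005, 0.005, 0, 0],
  [0.003, 0.003, 0, 0],
  [0, 0, 0, 0],
  [0, 0, 0, 0],
])

```text
clock: 14.55
eef_pos: [0.5984, -0.0492, 0.3517]
tool_rot: [-2.042, -2.387, 0.002]
wrist_force: [0.3, 0.8, -3.6]
grip_width: 0.0106
grip_force: 117.3
```

Run:
```python
from h import *
s=st();print(s["ft_torque"]);go(.599,-.0485,.333);a=grab_frame("scene");b=grab_frame("wrist")
a=cv2.resize(a[140:280,180:360],(450,350));b=cv2.resize(b[:240],(512,240))[:,96:416]
b=cv2.resize(b,(466,350));cv2.imwrite("pics/l2.png",np.hstack([a,b])[:,:800])
```

```text
t14.6 [ 0.5984 -0.0492  0.3517] yaw98.9 tilt0.06 q [ 0.27  0.54 -0.41  1.92  0.31  0.74 -0.17] F [ 0.3  0.8 -3.6] w0.0106 gf117
[-0.22164582 -0.02036034 -0.02649169]
shift [0.0006 0.0007 0.0187] n>=0.4
```

View pics/l2.png

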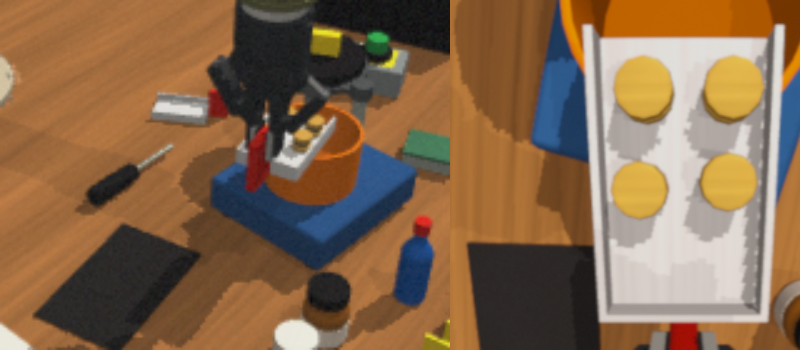

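arm_command([
  [0, 0, 0.004, 0],
  [0, 0, 0.006, 0],
  [0, 0, 0.006, 0],
  [0, 0, 0.005, 0],
  [0, 0, 0.003, 0],
  [0, 0, 0.001, 0],
  [0, 0, 0, 0],
  [0, 0, 0, 0],
])

```text
clock: 15.32
eef_pos: [0.5987, -0.0485, 0.3271]
tool_rot: [-2.041, -2.388, -0.0]
wrist_force: [0.1, 0.1, -3.3]
grip_width: 0.0103
grip_force: 117.3
```

arm_command([
  [0, 0, 0, 0],
  [0, 0, 0, 0],
  [0, 0, 0, 0],
  [0, 0, 0, 0],
], force=20)

```text
clock: 15.65
eef_pos: [0.5987, -0.0486, 0.3271]
tool_rot: [2.042, 2.388, 0.0]
wrist_force: [-0.2, -0.0, -3.8]
grip_width: 0.0103
grip_force: 117.3
```

Run:
```python
from h import *
s=st();print(s["ft_torque"])
```

```text
t15.7 [ 0.5987 -0.0486  0.3271] yaw98.9 tilt0.01 q [ 0.25  0.57 -0.39  1.94  0.33  0.69 -0.19] F [-0.2 -0.  -3.8] w0.0103 gf117
[-0.14026347 -0.04821197 -0.02685654]
```

arm_command([
  [0, 0, 0.001, 0],
  [0, 0, 0.001, 0],
  [0, 0, 0, 0],
  [0, 0, 0, 0],
])

```text
clock: 15.98
eef_pos: [0.5989, -0.0489, 0.3259]
tool_rot: [2.041, 2.386, 0.001]
wrist_force: [-1.7, -2.8, 7.2]
grip_width: 0.0107
grip_force: 118.8
```

arm_command([
  [0, 0, 0, 0],
  [0, 0, 0, 0],
  [0, 0, 0, 0],
  [0, 0, 0, 0],
], force=20, hand=0)

```text
clock: 16.32
eef_pos: [0.5989, -0.0489, 0.3259]
tool_rot: [2.041, 2.386, 0.001]
wrist_force: [-0.9, -2.4, 6.1]
grip_width: 0.0106
grip_force: 118.8
```

Run:
```python
from h import *
s=st();print(s["ft_torque"])
```

```text
t16.3 [ 0.5989 -0.0489  0.3259] yaw98.9 tilt0.08 q [ 0.25  0.57 -0.39  1.94  0.33  0.69 -0.19] F [-0.9 -2.4  6.1] w0.0106 gf119
[0.08673311 0.52937783 0.13994081]
```

arm_command([
  [0, 0, -0.001, 0],
  [0, 0, 0, 0],
  [0, 0, 0, 0],
  [0, 0, 0, 0],
], force=20, hand=0.124)

```text
clock: 16.65
eef_pos: [0.5989, -0.0488, 0.3263]
tool_rot: [2.041, 2.387, 0.0]
wrist_force: [-0.2, -1.7, 3.2]
grip_width: 0.0113
grip_force: 75.9
```

Run:
```python
from h import *
s=st();print(s["ft_torque"])
```

```text
t16.6 [ 0.5989 -0.0488  0.3263] yaw98.9 tilt0.03 q [ 0.25  0.57 -0.39  1.94  0.33  0.69 -0.19] F [-0.2 -1.7  3.2] w0.0113 gf76
[-0.07550725  0.16689793  0.07884991]
```

arm_command([
  [0, 0, 0, 0],
  [0, 0, 0, 0],
  [0, 0, 0, 0],
], force=20, hand=0.13)

```text
clock: 16.9
eef_pos: [0.5989, -0.0488, 0.3262]
tool_rot: [2.042, 2.387, 0.0]
wrist_force: [0.4, -2.6, 2.4]
grip_width: 0.0117
grip_force: 48.8
```

arm_command([
  [0, 0, -0.002, 0],
  [0, 0, -0.003, 0],
  [0, 0, -0.003, 0],
  [0, 0, 0, 0],
  [0, 0, 0, 0],
])

```text
clock: 17.32
eef_pos: [0.5986, -0.0486, 0.3341]
tool_rot: [-2.041, -2.388, 0.0]
wrist_force: [0.4, 0.6, -3.5]
grip_width: 0.0111
grip_force: 47.9
```

Run:
```python
from h import *
s=st();print(s["ft_torque"])
```

```text
t17.3 [ 0.5986 -0.0486  0.3341] yaw98.9 tilt0.01 q [ 0.26  0.56 -0.4   1.94  0.33  0.7  -0.18] F [ 0.4  0.6 -3.5] w0.0111 gf48
[-0.2617265  -0.03962257 -0.02105033]
```

arm_command([
  [0, 0, 0.001, 0],
  [0, 0, 0.001, 0],
  [0, 0, 0, 0],
  [0, 0, 0, 0],
], force=20, hand=0.136)

```text
clock: 17.65
eef_pos: [0.5987, -0.0486, 0.3318]
tool_rot: [-2.041, -2.388, 0.0]
wrist_force: [-0.0, -0.7, -3.8]
grip_width: 0.0115
grip_force: 20.4
```

Run:
```python
from h import *
s=st();print(s["ft_torque"])
```

```text
t17.6 [ 0.5987 -0.0486  0.3318] yaw98.9 tilt0.03 q [ 0.26  0.57 -0.4   1.94  0.33  0.7  -0.18] F [-0.  -0.7 -3.8] w0.0115 gf20
[-0.24729814 -0.06265957 -0.01098296]
```

arm_command([
  [0, 0, 0, 0],
  [0, 0, 0, 0],
  [0, 0, 0, 0],
], force=20, hand=0.138)

```text
clock: 17.9
eef_pos: [0.5987, -0.0485, 0.3321]
tool_rot: [-2.041, -2.388, -0.0]
wrist_force: [-0.5, 0.4, -3.6]
grip_width: 0.012
grip_force: 11.2
```

Run:
```python
from h import *
s=st();print(s["ft_torque"])
```

```text
t17.9 [ 0.5987 -0.0485  0.3321] yaw98.9 tilt0.01 q [ 0.26  0.57 -0.4   1.94  0.33  0.7  -0.18] F [-0.5  0.4 -3.6] w0.0120 gf11
[-0.12985462  0.06300991 -0.0167202 ]
```

arm_command([
  [0, 0, -0.002, 0],
  [0, 0, -0.002, 0],
  [0, 0, -0.002, 0],
  [0, 0, -0.002, 0],
  [0, 0, -0.002, 0],
  [0, 0, 0, 0],
  [0, 0, 0, 0],
])

```text
clock: 18.48
eef_pos: [0.5988, -0.0487, 0.3423]
tool_rot: [2.041, 2.387, 0.0]
wrist_force: [0.1, -0.6, -2.0]
grip_width: 0.0118
grip_force: 11.4
```

```bash
cat > v.py <<'E'
import sys
from h import *
s=st();print(s["ft_torque"]);a=grab_frame("scene");b=grab_frame("wrist")
a=cv2.resize(a[130:230,240:360],(480,400),interpolation=2);b=cv2.resize(b[:220,140:360],(310,400))
cv2.imwrite("pics/"+sys.argv[1],np.hstack([a,b]))
E
python3 v.py l3.png
```

```text
t18.5 [ 0.5988 -0.0487  0.3423] yaw98.9 tilt0.03 q [ 0.26  0.55 -0.4   1.93  0.32  0.72 -0.17] F [ 0.1 -0.6 -2. ] w0.0118 gf11
[-0.09951813  0.0197485   0.0141047 ]
```

View pics/l3.png

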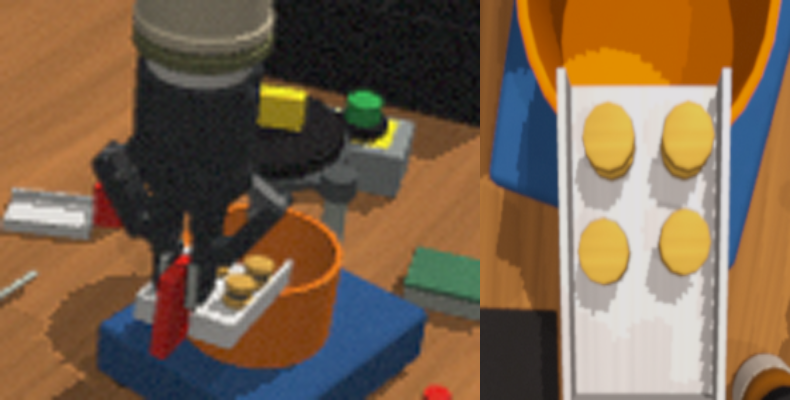

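arm_command([
  [0.003, 0, -0.001, 0],
  [0.003, 0, -0.002, 0],
  [0.003, 0, -0.002, 0],
  [0.003, 0, -0.002, 0],
  [0.003, 0, -0.002, 0],
  [0.003, 0, -0.002, 0],
  [0.002, 0, -0.002, 0],
  [0.002, 0, -0.002, 0],
  [0.002, 0, -0.002, 0],
  [0.002, 0, -0.002, 0],
  [0.002, 0, -0.002, 0],
  [0.001, 0, -0.002, 0],
  [0, 0, 0, 0],
  [0, 0, 0, 0],
  [0, 0, 0, 0],
])

```text
clock: 19.83
eef_pos: [0.5942, -0.02, 0.365]
tool_rot: [-2.042, -2.388, -0.0]
wrist_force: [-0.8, 0.0, -1.8]
grip_width: 0.0118
grip_force: 11.2
```

```bash
python3 v.py l4.png
```

```text
t19.8 [ 0.5942 -0.02    0.365 ] yaw98.9 tilt0.01 q [ 0.23  0.52 -0.42  1.93  0.3   0.76 -0.2 ] F [-0.8  0.  -1.8] w0.0118 gf11
[ 0.04020402  0.03581487 -0.07145975]
```

View pics/l4.png

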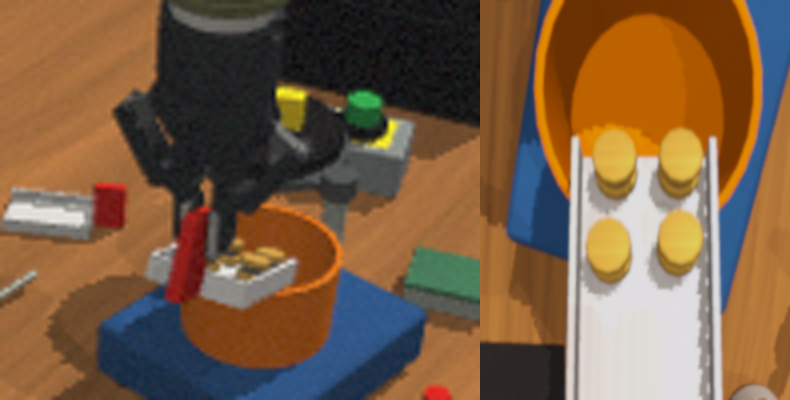

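arm_command([
  [0.002, 0, -0.002, 0],
  [0.002, 0, -0.002, 0],
  [0.002, 0, -0.002, 0],
  [0.002, 0, -0.002, 0],
  [0.002, 0, -0.002, 0],
  [0.002, 0, -0.002, 0],
  [0.002, 0, -0.002, 0],
  [0.002, 0, -0.002, 0],
  [0.002, 0, -0.002, 0],
  [0.002, 0, -0.002, 0],
  [0, 0, 0, 0],
  [0, 0, 0, 0],
  [0, 0, 0, 0],
  [0, 0, 0, 0],
])

```text
clock: 21.1
eef_pos: [0.5911, -0.0004, 0.3849]
tool_rot: [-2.042, -2.388, 0.0]
wrist_force: [-0.3, 0.9, -2.5]
grip_width: 0.0119
grip_force: 11.3
```

```bash
python3 v.py l5.png
```

```text
t21.1 [ 5.911e-01 -4.000e-04  3.849e-01] yaw98.9 tilt0.02 q [ 0.2   0.49 -0.43  1.91  0.28  0.79 -0.22] F [-0.3  0.9 -2.5] w0.0119 gf11
[ 0.01175872 -0.01026412 -0.02240362]
```

View pics/l5.png

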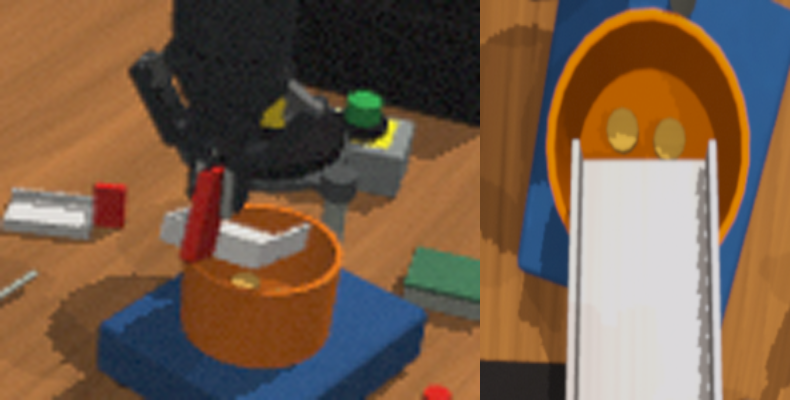

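arm_command([
  [0, 0, 0, 0],
  [0, 0, 0, 0],
  [0, 0, 0, 0],
  [0, 0, -0.005, 0],
  [0, 0, -0.01, 0],
  [0, 0, -0.01, 0],
  [0, 0, -0.01, 0],
  [0, 0, -0.005, 0],
  [0, 0, 0, 0],
], hand=0, force=60)

```text
clock: 21.95
eef_pos: [0.5914, -0.0001, 0.4271]
tool_rot: [2.04, 2.386, 0.003]
wrist_force: [-0.3, -0.4, -1.5]
grip_width: 0.0113
grip_force: 58.9
```

arm_command([
  [-0.0056, -0.0052, 0, 0],
  [-0.0112, -0.0104, 0, 0],
  [-0.0112, -0.0104, 0, 0],
  [-0.0112, -0.0104, 0, 0],
  [-0.0112, -0.0104, 0, 0],
  [-0.0112, -0.0104, 0, 0],
  [-0.0112, -0.0104, 0, 0],
  [-0.0112, -0.0104, 0, 0],
  [-0.0112, -0.0104, 0, 0],
  [-0.0112, -0.0104, 0, 0],
  [-0.0112, -0.0104, 0, 0],
  [-0.0112, -0.0104, 0, 0],
  [-0.0056, -0.0052, 0, 0],
  [0, 0, 0, 0],
  [0, 0, 0, 0],
])

```text
clock: 23.2
eef_pos: [0.4883, -0.1529, 0.4251]
tool_rot: [2.043, 2.386, 0.0]
wrist_force: [0.2, 0.3, -2.5]
grip_width: 0.0112
grip_force: 58.9
```

Run:
```python
from h import *
s=st();print(s["ft_torque"]);go(.489,-.1525,.28)
a=grab_frame("scene")[150:290,190:360];b=grab_frame("top")[130:200,200:270];w=grab_frame("wrist")[:230,140:380]
cv2.imwrite("pics/l6.png",np.hstack([cv2.resize(x,(n,340),interpolation=2) for x,n in((a,413),(b,340))])[:,:800]);np.save("t6.npy",b)
```

```text
t23.2 [ 0.4883 -0.1529  0.4251] yaw98.8 tilt0.00 q [ 0.53  0.35 -0.45  2.04  0.21  0.8   0.12] F [ 0.2  0.3 -2.5] w0.0112 gf59
[-0.02606312 -0.01288599  0.01514708]
shift [0.0003 0.0008 0.1451] n>=3.5
```

View pics/l6.png

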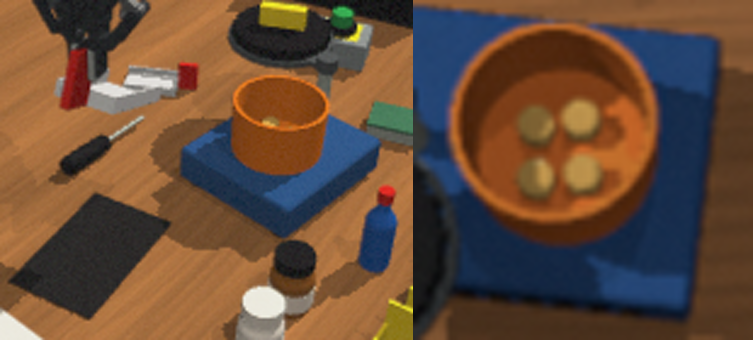

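arm_command([
  [0, 0, 0.02, 0],
  [0, 0, 0.025, 0],
  [0, 0, 0.025, 0],
  [0, 0, 0.025, 0],
  [0, 0, 0.025, 0],
  [0, 0, 0.015, 0],
  [0, 0, 0.008, 0],
  [0, 0, 0.003, 0],
  [0, 0, 0, 0],
])

```text
clock: 24.1
eef_pos: [0.4891, -0.1519, 0.2788]
tool_rot: [-2.04, -2.388, 0.0]
wrist_force: [-0.3, 0.2, -2.1]
grip_width: 0.0113
grip_force: 58.7
```

arm_command([
  [0, 0, 0.003, 0],
  [0, 0, 0.003, 0],
  [0, 0, 0.003, 0],
  [0, 0, 0.002, 0],
  [0, 0, 0, 0],
])

```text
clock: 24.52
eef_pos: [0.4886, -0.1525, 0.268]
tool_rot: [2.042, 2.388, -0.0]
wrist_force: [0.4, 0.0, -1.8]
grip_width: 0.0112
grip_force: 58.8
```

Not touching yet; loosen to the 11 N hold and go on down slowly.

arm_command([
  [0, 0, 0, 0],
  [0, 0, 0, 0],
  [0, 0, 0, 0],
  [0, 0, 0.002, 0],
  [0, 0, 0.002, 0],
  [0, 0, 0.002, 0],
  [0, 0, 0, 0],
], hand=0.136, force=20)

```text
clock: 25.1
eef_pos: [0.4886, -0.1524, 0.2616]
tool_rot: [-2.041, -2.387, 0.0]
wrist_force: [0.5, -0.1, -1.2]
grip_width: 0.0117
grip_force: 20.5
```

arm_command([
  [-0.0015, 0, 0.002, 0],
  [-0.0015, 0, 0.002, 0],
  [-0.0015, 0, 0.002, 0],
  [-0.0015, 0, 0.002, 0],
  [-0.0015, 0, 0.002, 0],
  [0, 0, 0, 0],
])

```text
clock: 25.6
eef_pos: [0.4898, -0.1602, 0.2516]
tool_rot: [-2.042, -2.387, 0.001]
wrist_force: [1.1, 0.1, -2.0]
grip_width: 0.0117
grip_force: 20.5
```

Run:
```python
from h import *
s=st();print(s["ft_torque"])
```

```text
t25.6 [ 0.4898 -0.1602  0.2516] yaw98.9 tilt0.03 q [ 0.4   0.6  -0.28  2.19  0.42  0.4  -0.07] F [ 1.1  0.1 -2. ] w0.0117 gf20
[-0.01428344 -0.03385228 -0.01029051]
```

arm_command([
  [-0.0015, 0, 0.002, 0],
  [-0.0015, 0, 0.002, 0],
  [-0.0015, 0, 0.002, 0],
  [-0.0015, 0, 0.002, 0],
  [-0.0015, 0, 0.002, 0],
  [-0.0015, 0, 0.002, 0],
  [0, 0, 0, 0],
])

```text
clock: 26.18
eef_pos: [0.4913, -0.1691, 0.2397]
tool_rot: [2.042, 2.387, -0.0]
wrist_force: [0.9, -2.2, 1.7]
grip_width: 0.0116
grip_force: 20.6
```

Run:
```python
from h import *
s=st();print(s["ft_torque"])
```

```text
t26.2 [ 0.4913 -0.1691  0.2397] yaw98.9 tilt0.00 q [ 0.41  0.63 -0.27  2.18  0.43  0.38 -0.06] F [ 0.9 -2.2  1.7] w0.0116 gf21
[-0.20490204 -0.03594783  0.01754923]
```

arm_command([
  [-0.0015, 0, 0.002, 0],
  [-0.0015, 0, 0.002, 0],
  [-0.0015, 0, 0.002, 0],
  [-0.0015, 0, 0.002, 0],
  [-0.0015, 0, 0.002, 0],
  [-0.0015, 0, 0.002, 0],
  [-0.0015, 0, 0.002, 0],
  [-0.0015, 0, 0.002, 0],
  [0, 0, 0, 0],
], hand=0.138, force=20)

```text
clock: 26.93
eef_pos: [0.493, -0.1807, 0.2236]
tool_rot: [-2.041, -2.387, 0.001]
wrist_force: [0.1, 0.4, -1.2]
grip_width: 0.0119
grip_force: 11.0
```

arm_command([
  [-0.0015, 0, 0.002, 0],
  [-0.0015, 0, 0.002, 0],
  [-0.0015, 0, 0.002, 0],
  [-0.0015, 0, 0.002, 0],
  [-0.0015, 0, 0.002, 0],
  [-0.0015, 0, 0.002, 0],
  [-0.0012, 0, 0.002, 0],
  [-0.0012, 0, 0.002, 0],
  [0, 0, 0, 0],
])

```text
clock: 27.68
eef_pos: [0.4949, -0.1921, 0.2077]
tool_rot: [-2.042, -2.387, 0.0]
wrist_force: [0.3, -0.7, -1.3]
grip_width: 0.0121
grip_force: 10.8
```

Run:
```python
from h import *
s=st();print(s["ft_torque"])
```

```text
t27.7 [ 0.4949 -0.1921  0.2077] yaw98.9 tilt0.02 q [ 0.42  0.69 -0.23  2.17  0.47  0.33 -0.05] F [ 0.3 -0.7 -1.3] w0.0121 gf11
[ 0.04493864 -0.05388788  0.00414975]
```

arm_command([
  [0, 0, 0.002, 0],
  [0, 0, 0, 0],
])

```text
clock: 27.85
eef_pos: [0.4949, -0.1921, 0.2063]
tool_rot: [2.041, 2.387, -0.0]
wrist_force: [-0.7, -0.4, 2.5]
grip_width: 0.0117
grip_force: 11.3
```

arm_command([
  [0, 0, 0, 0],
  [0, 0, 0, 0],
  [0, 0, 0, 0],
  [0, 0, 0, 0],
  [0, 0, 0, 0],
  [0, 0, -0.02, 0],
  [0, 0, -0.03, 0],
  [0, 0, -0.03, 0],
], hand=1)

```text
clock: 28.52
eef_pos: [0.4946, -0.1915, 0.2863]
tool_rot: [-2.039, -2.387, 0.001]
wrist_force: [-0.0, -0.6, -0.4]
grip_width: 0.0855
grip_force: 0.0
```

arm_command([
  [-0.0286, -0.0112, 0, 0],
  [-0.0286, -0.0112, 0, 0],
  [-0.0286, -0.0112, 0, 0],
  [-0.0286, -0.0112, 0, 0],
  [-0.0286, -0.0112, 0, 0],
  [0, 0, 0, 0],
  [0, 0, 0, 0],
])

```text
clock: 29.1
eef_pos: [0.4608, -0.3437, 0.2858]
tool_rot: [-2.046, -2.384, 0.001]
wrist_force: [-0.4, 0.5, -0.2]
grip_width: 0.0855
grip_force: 0.0
```

Run:
```python
from h import *
st()
w=grab_frame("wrist");t=grab_frame("top");np.save("w7.npy",w);np.save("t7.npy",t)
cv2.imwrite("pics/l7.png",np.hstack([cv2.resize(w,(512,384)),cv2.resize(t[165:245,270:330],(288,384),interpolation=2)]))
print(w2px("wrist",[[.4617,-.353,.026]]),read_state()["clock"])
```

```text
t29.1 [ 0.4608 -0.3437  0.2858] yaw98.7 tilt0.03 q [ 0.8   0.61 -0.38  2.03  0.4   0.58  0.3 ] F [-0.4  0.5 -0.2] w0.0855 gf0
[[254.41663936 212.02101525]] 29.2
```

View pics/l7.png

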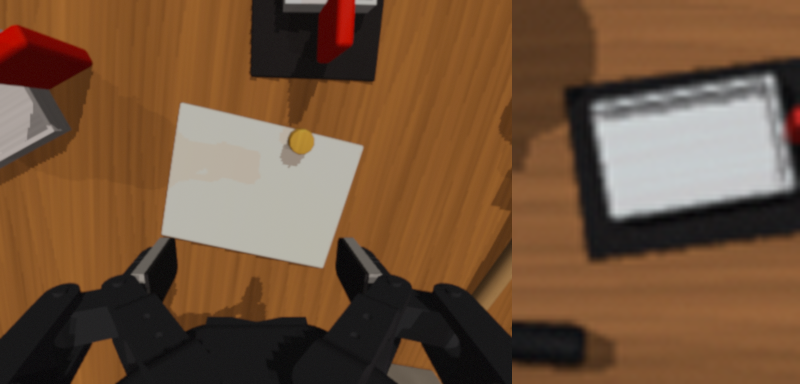

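Run:
```python
from h import *
W=px2w("wrist",[(301,140)],.026)[0];print(W)
go(W[0],W[1],.286);go(W[0],W[1],.173)
```

```text
[ 0.49041704 -0.28352561  0.026     ]
shift [0.0524 0.0372 0.    ] n>=1.5 
shift [0.0524 0.0372 0.113 ] n>=3.1
```

arm_command([
  [0.0175, 0.0124, 0.01, 0],
  [0.0175, 0.0124, 0.02, 0],
  [0.0174, 0.0124, 0.03, 0],
  [0, 0, 0.025, 0],
  [0, 0, 0.015, 0],
  [0, 0, 0.004, 0],
  [0, 0, 0, 0],
  [0, 0, 0, 0],
])

```text
clock: 29.87
eef_pos: [0.4908, -0.2835, 0.1826]
tool_rot: [2.04, 2.389, 0.0]
wrist_force: [-0.4, 0.0, -0.2]
grip_width: 0.0854
grip_force: 0.0
```

arm_command([
  [0, 0, 0, 0],
  [0, 0, 0, 0],
  [0, 0, 0, 0],
  [0, 0, 0, 0],
  [0, 0, 0, 0],
  [0, 0, 0, 0],
  [0, 0, 0, 0],
], hand=0, force=40)

```text
clock: 30.45
eef_pos: [0.4904, -0.2844, 0.1826]
tool_rot: [2.042, 2.387, -0.0]
wrist_force: [-0.7, 0.7, 5.6]
grip_width: 0.0202
grip_force: 38.9
```

Run:
```python
from h import *
s=st()
```

```text
t30.4 [ 0.4904 -0.2844  0.1826] yaw98.9 tilt0.04 q [ 0.59  0.75 -0.24  2.1   0.5   0.34  0.09] F [-0.7  0.7  5.6] w0.0202 gf39
```

arm_command([
  [0, 0, -0.01, 0],
  [0, 0, -0.03, 0],
  [0, 0, -0.04, 0],
  [0, 0, -0.04, 0],
  [0, 0, -0.04, 0],
  [0, 0, -0.02, 0],
  [0, 0, -0.01, 0],
  [0, 0, 0, 0],
])

```text
clock: 31.12
eef_pos: [0.4904, -0.2844, 0.3745]
tool_rot: [2.04, 2.384, 0.001]
wrist_force: [-0.2, 0.3, 0.4]
grip_width: 0.0203
grip_force: 39.2
```

arm_command([
  [0.0163, 0.0066, 0, 0],
  [0.0326, 0.0131, 0, 0],
  [0.0326, 0.0131, 0, 0],
  [0.0326, 0.0131, 0, 0],
  [0.0326, 0.0131, 0, 0],
  [0.0326, 0.0131, 0, 0],
  [0.0326, 0.0131, 0, 0],
  [0.0326, 0.0131, 0, 0],
  [0.0326, 0.0131, 0, 0],
  [0.0326, 0.0131, 0, 0],
  [0.0326, 0.0131, 0, 0],
  [0.0163, 0.0066, 0, 0],
  [0, 0, 0, 0],
  [0, 0, 0, 0],
])

```text
clock: 32.28
eef_pos: [0.5767, 0.0934, 0.37]
tool_rot: [-2.037, -2.389, 0.004]
wrist_force: [-0.4, -0.1, -0.6]
grip_width: 0.0202
grip_force: 39.2
```

Run:
```python
from h import *
s=st();go(.577,.093,.272)
```

```text
t32.3 [0.5767 0.0934 0.37  ] yaw99.1 tilt0.19 q [ 0.06  0.51 -0.45  1.94  0.31  0.76 -0.41] F [-0.4 -0.1 -0.6] w0.0202 gf39
shift [-0.0005  0.0006  0.098 ] n>=2.4
```

arm_command([
  [0, 0, 0.015, 0],
  [0, 0, 0.025, 0],
  [0, 0, 0.025, 0],
  [0, 0, 0.02, 0],
  [0, 0, 0.01, 0],
  [0, 0, 0, 0],
  [0, 0, 0, 0],
])

```text
clock: 32.87
eef_pos: [0.577, 0.0916, 0.2766]
tool_rot: [-2.042, -2.386, 0.002]
wrist_force: [0.1, 0.4, 0.6]
grip_width: 0.0201
grip_force: 39.2
```

arm_command([
  [0, 0, 0, 0],
  [0, 0, 0, 0],
  [0, 0, 0, 0],
  [0, 0, 0, 0],
  [0, 0, -0.02, 0],
  [0, 0, -0.03, 0],
  [0, 0, -0.04, 0],
  [0, 0, -0.04, 0],
  [0, 0, 0, 0],
], hand=0.42)

```text
clock: 33.62
eef_pos: [0.5783, 0.0935, 0.4148]
tool_rot: [2.037, 2.383, 0.013]
wrist_force: [1.1, 0.8, 0.1]
grip_width: 0.0358
grip_force: 0.0
```

Run:
```python
from h import *
s=st();print(w2px("wrist",[[.4617,-.353,.026],[.5032,.2123,.176]]))
go(.5032,.2123,.40,23.2)
```

```text
t33.6 [0.5783 0.0935 0.4148] yaw98.9 tilt0.62 q [ 0.08  0.46 -0.48  1.9   0.28  0.84 -0.39] F [1.1 0.8 0.1] w0.0358 gf0
[[153.67735978 398.40100831]
 [173.1713656   31.80666347]]
shift [ 0.1291 -0.0559  0.0142] n>=3.4 roll 1.322
```

Move off to above the cap, then look at the bowl and cap.

arm_command([
  [0.0323, -0.014, 0.003, 0],
  [0.0323, -0.014, 0.003, 0],
  [0.0323, -0.014, 0.003, 0],
  [0.0323, -0.014, 0.003, 0],
  [0, 0, 0, 0.11],
  [0, 0, 0, 0.11],
  [0, 0, 0, 0.11],
  [0, 0, 0, 0.11],
  [0, 0, 0, 0.11],
  [0, 0, 0, 0.11],
  [0, 0, 0, 0.11],
  [0, 0, 0, 0.11],
  [0, 0, 0, 0.11],
  [0, 0, 0, 0.11],
  [0, 0, 0, 0.11],
  [0, 0, 0, 0.112],
  [0, 0, 0, 0],
  [0, 0, 0, 0],
], hand=1)

```text
clock: 35.12
eef_pos: [0.5016, 0.2116, 0.3954]
tool_rot: [3.076, 0.638, 0.001]
wrist_force: [-0.2, -0.3, -0.8]
grip_width: 0.0855
grip_force: 0.0
```

Run:
```python
from h import *
st();go(.5032,.2123,.3265,23.2)
w=grab_frame("wrist");t=grab_frame("top")
cv2.imwrite("pics/l8.png",np.hstack([cv2.resize(w,(512,384)),cv2.resize(t[125:195,210:262],(285,384),interpolation=2)]))
print(w2px("wrist",[[.5032,.2123,.1765]]))
```

```text
t35.1 [0.5016 0.2116 0.3954] yaw23.4 tilt0.04 q [-0.41  0.4  -0.13  2.02  0.08  0.73 -1.75] F [-0.2 -0.3 -0.8] w0.0855 gf0
shift [ 0.0017 -0.      0.0689] n>=1.7 roll 0.004
[[257.85737853 211.73878889]]
```

View pics/l8.png

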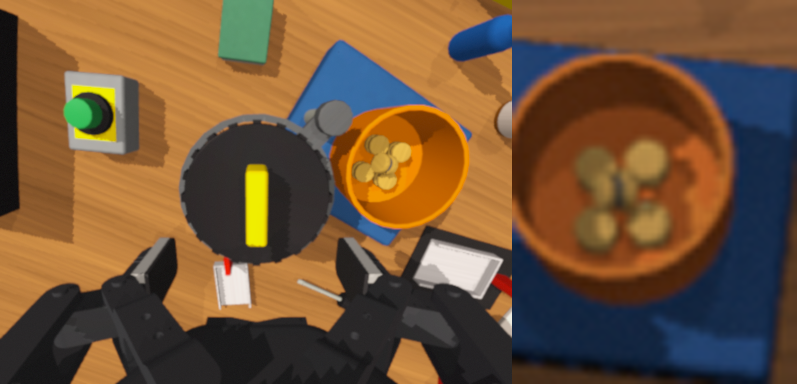

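arm_command([
  [0.0015, 0, 0.02, 0],
  [0, 0, 0.02, 0],
  [0, 0, 0.02, 0],
  [0, 0, 0.009, 0],
  [0, 0, 0, 0],
  [0, 0, 0, 0],
])

```text
clock: 35.72
eef_pos: [0.5033, 0.2119, 0.3261]
tool_rot: [3.077, 0.633, -0.001]
wrist_force: [-0.1, -0.0, 0.0]
grip_width: 0.0854
grip_force: 0.0
```

arm_command([
  [0, 0, 0, 0],
  [0, 0, 0, 0],
  [0, 0, 0, 0],
  [0, 0, 0, 0],
  [0, 0, 0, 0],
  [0, 0, 0, 0],
  [0, 0, 0, 0],
], hand=0, force=60)

```text
clock: 36.3
eef_pos: [0.5031, 0.212, 0.3263]
tool_rot: [-3.077, -0.632, -0.0]
wrist_force: [-1.2, -0.6, 2.9]
grip_width: 0.0147
grip_force: 63.1
```

Run:
```python
from h import *
s=st();sw(s)
# screw step: CCW about pivot by .1 per row, reverse
P=np.array([.5875,.181]);C=s["eef_pos"][:2];c,n=np.cos(.1),np.sin(.1)
d=P+np.array([[c,-n],[n,c]])@(C-P)-C;y=yaw(s)
print("row",d[0]*np.cos(y)+d[1]*np.sin(y),d[0]*np.sin(y)-d[1]*np.cos(y))
```

```text
t36.3 [0.5031 0.212  0.3263] yaw23.2 tilt0.02 q [-0.42  0.5  -0.12  2.08  0.1   0.57 -1.77] F [-1.2 -0.6  2.9] w0.0147 gf63
r 0.08992877746895782 swing 1.8062105362013843 tq [-0.02459354  0.1089888  -0.00040312]
row -0.0058412672036305124 0.006832574688821216
```

arm_command([
  [-0.00584, 0.00683, 0, -0.1],
  [-0.00584, 0.00683, 0, -0.1],
  [-0.00584, 0.00683, 0, -0.1],
  [-0.00584, 0.00683, 0, -0.1],
  [-0.00584, 0.00683, 0, -0.1],
  [-0.00584, 0.00683, 0, -0.1],
  [-0.00584, 0.00683, 0, -0.1],
  [-0.00584, 0.00683, 0, -0.1],
  [-0.00584, 0.00683, 0, -0.1],
  [-0.00584, 0.00683, 0, -0.1],
  [-0.00584, 0.00683, 0, -0.1],
  [-0.00584, 0.00683, 0, -0.1],
  [-0.00584, 0.00683, 0, -0.1],
  [-0.00584, 0.00683, 0, -0.1],
  [-0.00584, 0.00683, 0, -0.1],
  [-0.00584, 0.00683, 0, -0.1],
  [-0.00584, 0.00683, 0, -0.1],
  [0, 0, 0, 0],
  [0, 0, 0, 0],
])

```text
clock: 37.88
eef_pos: [0.5682, 0.0935, 0.3263]
tool_rot: [1.561, 2.726, 0.004]
wrist_force: [2.3, 2.3, 3.2]
grip_width: 0.0145
grip_force: 63.2
```

Run:
```python
from h import *
s=st();sw(s);go(.5778,.0924,.3265,126.1)
```

```text
t37.9 [0.5682 0.0935 0.3263] yaw120.4 tilt0.13 q [ 0.16  0.59 -0.61  1.99  0.51  0.71 -0.24] F [2.3 2.3 3.2] w0.0145 gf63
r 0.08962957065156706 swing 0.10028709641248579 tq [ 0.5295286  -0.77201789 -0.03202358]
shift [-0.0058  0.0078 -0.0002] n>=0.2 roll -0.100
```

Last tenth of swing plus a slight push onto the stop.

arm_command([
  [-0.0058, 0.0073, 0, -0.1],
  [-0.0008, 0.001, 0, -0.01],
  [0, 0, 0, 0],
  [0, 0, 0, 0],
])

```text
clock: 38.22
eef_pos: [0.5778, 0.0921, 0.3263]
tool_rot: [1.409, 2.807, 0.001]
wrist_force: [1.7, 0.0, 2.9]
grip_width: 0.0145
grip_force: 63.4
```

Run:
```python
from h import *
s=st();sw(s)
```

```text
t38.2 [0.5778 0.0921 0.3263] yaw126.7 tilt0.04 q [ 0.18  0.61 -0.64  1.97  0.53  0.74 -0.14] F [1.7 0.  2.9] w0.0145 gf63
r 0.08943406436832736 swing -0.00873586575768126 tq [ 0.35477694 -0.30808807  0.07498487]
```

arm_command([
  [0, 0, 0.0002, 0.05],
  [0, 0, 0.0004, 0.1],
  [0, 0, 0.0004, 0.1],
  [0, 0, 0.0004, 0.1],
  [0, 0, 0.0004, 0.1],
  [0, 0, 0.0004, 0.1],
  [0, 0, 0.0004, 0.1],
  [0, 0, 0.0004, 0.1],
  [0, 0, 0.0005, 0.1],
  [0, 0, 0.0004, 0.1],
  [0, 0, 0.0004, 0.1],
  [0, 0, 0.0004, 0.1],
  [0, 0, 0.0004, 0.1],
  [0, 0, 0.0004, 0.1],
  [0, 0, 0.0005, 0.1],
  [0, 0, 0.0004, 0.1],
  [0, 0, 0.0004, 0.1],
  [0, 0, 0.0004, 0.1],
  [0, 0, 0.0004, 0.1],
  [0, 0, 0, 0],
])

```text
clock: 39.88
eef_pos: [0.5771, 0.0926, 0.3186]
tool_rot: [-3.091, -0.56, 0.001]
wrist_force: [-0.6, 3.0, 3.4]
grip_width: 0.0147
grip_force: 63.2
```

Run:
```python
from h import *
s=st();sw(s)
```

```text
t39.9 [0.5771 0.0926 0.3186] yaw20.5 tilt0.05 q [-0.18  0.54 -0.11  2.    0.1   0.61 -1.57] F [-0.6  3.   3.4] w0.0147 gf63
r 0.08898217075733582 swing 4.865013362298498e-05 tq [ 0.69171507  0.02310589 -0.08052915]
```

arm_command([
  [0, 0, 0.0004, 0.1],
  [0, 0, 0.0004, 0.1],
  [0, 0, 0.0004, 0.1],
  [0, 0, 0.0004, 0.1],
  [0, 0, 0.0003, 0.07],
  [0, 0, 0, 0],
  [0, 0, 0, 0],
])

```text
clock: 40.47
eef_pos: [0.5773, 0.0931, 0.3166]
tool_rot: [-3.137, 0.162, 0.002]
wrist_force: [-2.8, 5.1, 2.6]
grip_width: 0.0148
grip_force: 63.3
```

Run:
```python
from h import *
s=st();sw(s)
```

```text
t40.5 [0.5773 0.0931 0.3166] yaw-5.9 tilt0.08 q [-0.27  0.54  0.02  2.01 -0.02  0.59 -1.91] F [-2.8  5.1  2.6] w0.0148 gf63
r 0.08844457379207346 swing -0.0010462984951953302 tq [ 1.37321937  0.56902526 -0.16441514]
```

arm_command([
  [0, 0, 0.0001, 0.03],
  [0, 0, 0, 0.03],
  [0, 0, 0, 0.03],
  [0, 0, 0, 0],
  [0, 0, 0, 0],
  [0, 0, 0, 0],
])

```text
clock: 40.97
eef_pos: [0.5761, 0.0935, 0.3162]
tool_rot: [-3.127, 0.298, 0.007]
wrist_force: [-6.9, 6.6, 6.0]
grip_width: 0.0146
grip_force: 64.0
```

Run:
```python
from h import *
s=st();sw(s)
```

```text
t41.0 [0.5761 0.0935 0.3162] yaw-10.9 tilt0.26 q [-0.29  0.55  0.04  2.01 -0.04  0.59 -1.97] F [-6.9  6.6  6. ] w0.0146 gf64
r 0.08826854664650323 swing 0.013060053212228695 tq [1.65558399 1.57997093 0.74639748]
```

arm_command([
  [0, 0, 0, 0],
  [0, 0, 0, 0],
  [0, 0, 0, 0],
  [0, 0, 0, 0],
  [0, 0, -0.02, 0],
  [0, 0, -0.03, 0],
  [0, 0, -0.03, 0],
  [0, 0, -0.02, 0],
  [0, 0, 0, -0.1],
  [0, 0, 0, -0.1],
  [0, 0, 0, -0.1],
  [0, 0, 0, -0.1],
  [0, 0, 0, -0.1],
  [0, 0, 0, -0.1],
  [0, 0, 0, -0.1],
  [0, 0, 0, -0.1],
  [0, 0, 0, 0],
], hand=1)

```text
clock: 42.38
eef_pos: [0.5782, 0.0913, 0.4163]
tool_rot: [2.997, 0.941, -0.0]
wrist_force: [-0.2, 0.3, 0.4]
grip_width: 0.0853
grip_force: 0.0
```

Run:
```python
from h import *
s=st();go(.49,.39,.41)
a=grab_frame("wrist");np.save("w9.npy",a);crop(a,0,0,512,384,1.5,"l9.png")
c=w2px("wrist",[[.577,.093,.168]])*1.5;print("pred",c)
m=cv2.inRange(cv2.cvtColor(a,cv2.COLOR_BGR2HSV),(25,170,120),(35,255,255))
n,l,st_,ce=cv2.connectedComponentsWithStats(m)
for i in range(1,n):
    if st_[i,4]>300:
        p=np.argwhere(l==i)[:,::-1].astype(np.float32);rc=cv2.minAreaRect(p)
        W=px2w("wrist",cv2.boxPoints(rc),.168)[:,:2];e=[W[1]-W[0],W[2]-W[1]];e=max(e,key=np.linalg.norm);print(ce[i],rc,np.degrees(np.arctan2(e[1],e[0])),np.linalg.norm(e))
```

```text
t42.4 [0.5782 0.0913 0.4163] yaw34.9 tilt0.01 q [-0.14  0.42 -0.15  1.91  0.09  0.82 -1.31] F [-0.2  0.3  0.4] w0.0853 gf0
shift [ 0.0984 -0.2955  0.0063] n>=7.5 
pred [[383.13156555 302.93864987]]
[448.55722352  32.10218978] ((443.5, 38.0), (76.0, 135.0), 90.0) -52.55854264944432 0.10350028605606304
[493.12559677  91.80609622] ((481.5, 84.99999237060547), (109.99998474121094, 58.99999237060547), 90.0) -132.67697964108618 0.08479405304114991
[13.85523385 80.82628062] ((11.5, 82.0), (54.0, 23.0), 90.0) -157.10230931594762 0.040882880166790425
[252.77275662 197.86184635] ((252.09307861328125, 198.4899444580078), (22.86383056640625, 70.17326354980469), 44.02898025512695) -8.798929682585893 0.0604358858118096
[504.15934066 224.81318681] ((501.0, 222.0), (34.0, 20.0), 90.0) -129.53043627432731 0.03461941316588765
```

arm_command([
  [0.0109, -0.0328, 0, 0],
  [0.0109, -0.0328, 0, 0],
  [0.0109, -0.0328, 0, 0],
  [0.0109, -0.0328, 0, 0],
  [0.0109, -0.0328, 0, 0],
  [0.0109, -0.0328, 0, 0],
  [0.0109, -0.0328, 0, 0],
  [0.0109, -0.0328, 0, 0],
  [0.0109, -0.0328, 0, 0],
  [0, 0, 0, 0],
  [0, 0, 0, 0],
], hand=0)

```text
clock: 43.35
eef_pos: [0.4897, 0.3928, 0.4161]
tool_rot: [-2.998, -0.937, 0.001]
wrist_force: [-0.2, -1.3, 0.3]
grip_width: 0.0002
grip_force: 0.0
```

Run:
```python
from h import *
s=st()
a=grab_frame("wrist")
c=w2px("wrist",[[.4935,.4068,.077]])[0];print("pred",c)
m=cv2.inRange(cv2.cvtColor(a,cv2.COLOR_BGR2HSV),(50,120,130),(80,255,255))
m=cv2.inRange(cv2.cvtColor(a,cv2.COLOR_BGR2HSV),(50,120,70),(80,255,255))
n,l,q,ce=cv2.connectedComponentsWithStats(m)
for i in range(1,n):
    if q[i,4]>80: print(ce[i],q[i],px2w("wrist",[ce[i]],.075))
x,y=c.astype(int);crop(a,max(x-80,0),max(y-80,0),x+80,y+80,3,"l10.png");print(max(x-80,0),max(y-80,0))
go(.4935,.4068,.25)
```

```text
t43.4 [0.4897 0.3928 0.4161] yaw34.7 tilt0.04 q [-0.64  0.47 -0.18  1.81  0.11  0.86 -1.84] F [-0.2 -1.3  0.3] w0.0002 gf0
pred [247.47746844 168.40165068]
[245.25227964 163.02583587] [231 149  29  29 658] [[0.4969209  0.41231463 0.075     ]]
167 88
shift [ 0.0115 -0.0115  0.1661] n>=4.0
```

View pics/l10.png

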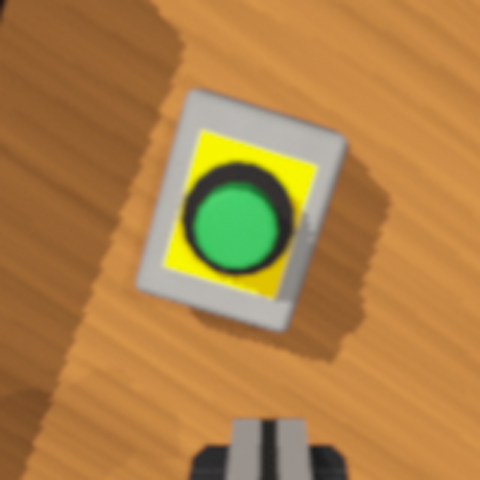

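arm_command([
  [0.0073, -0.0054, 0.025, 0],
  [0.0073, -0.0054, 0.03, 0],
  [0, 0, 0.03, 0],
  [0, 0, 0.03, 0],
  [0, 0, 0.025, 0],
  [0, 0, 0.015, 0],
  [0, 0, 0.006, 0],
  [0, 0, 0, 0],
  [0, 0, 0, 0],
])

```text
clock: 44.15
eef_pos: [0.4975, 0.407, 0.256]
tool_rot: [3.0, 0.932, 0.001]
wrist_force: [0.5, 0.4, 0.5]
grip_width: 0.0004
grip_force: 0.0
```

arm_command([
  [0, 0, 0.004, 0],
  [0, 0, 0.004, 0],
  [0, 0, 0.004, 0],
  [0, 0, 0.004, 0],
  [0, 0, 0.003, 0],
  [0, 0, 0, 0],
  [0, 0, 0, 0],
])

```text
clock: 44.73
eef_pos: [0.4975, 0.4079, 0.2372]
tool_rot: [-2.999, -0.935, -0.003]
wrist_force: [2.8, -0.0, 7.5]
grip_width: 0.0002
grip_force: 3.9
```

arm_command([
  [0, 0, 0.0015, 0],
  [0, 0, 0.0015, 0],
  [0, 0, 0.001, 0],
  [0, 0, 0, 0],
  [0, 0, 0, 0],
])

```text
clock: 45.15
eef_pos: [0.4975, 0.4078, 0.2345]
tool_rot: [-2.999, -0.935, -0.005]
wrist_force: [-0.1, -3.2, 17.2]
grip_width: -0.0001
grip_force: 8.9
```

arm_command([
  [0, 0, -0.005, 0],
  [0, 0, -0.01, 0],
  [0, 0, -0.02, 0],
  [0, 0, -0.03, 0],
  [0, 0, -0.04, 0],
  [0, 0, -0.04, 0],
  [0, 0, -0.03, 0],
  [0, 0, -0.01, 0],
  [0, 0, 0, 0],
  [0, 0, 0, 0],
  [0, 0, 0, 0],
])

```text
clock: 46.07
eef_pos: [0.4964, 0.4074, 0.4158]
tool_rot: [2.998, 0.935, -0.004]
wrist_force: [-0.4, -0.8, -0.1]
grip_width: 0.0
grip_force: 0.0
```

Run:
```python
from h import *
st()
a=grab_frame("top");h=cv2.cvtColor(a,cv2.COLOR_BGR2HSV)
for n,lo,hi,z in(("bar",(25,150,100),(35,255,255),.168),):
    m=cv2.inRange(h,lo,hi);m[:100]=0
    k,l,q,ce=cv2.connectedComponentsWithStats(m)
    for i in range(1,k):
        if q[i,4]>25: print(n,ce[i],px2w("top",[ce[i]],z))
m=cv2.inRange(h,(0,0,110),(179,60,255))[170:225,275:340]
k,l,q,ce=cv2.connectedComponentsWithStats(m)
for i in range(1,k):
    if q[i,4]>100: print("tray",px2w("top",[ce[i]+[275,170]],.01))
print(job_done())
```

```text
t46.1 [0.4964 0.4074 0.4158] yaw34.7 tilt0.15 q [-0.66  0.49 -0.18  1.78  0.11  0.88 -1.85] F [-0.4 -0.8 -0.1] w0.0000 gf0
bar [352.26582278 108.96202532] [[ 0.68481306 -0.23488737  0.168     ]]
bar [226.69230769 150.33333333] [[0.5741408  0.09471377 0.168     ]]
bar [124.26923077 182.26923077] [[0.49274182 0.36021405 0.168     ]]
bar [120.88571429 199.25714286] [[0.44815199 0.36643709 0.168     ]]
tray [[ 0.4845093  -0.12819337  0.01      ]]
the job is handed in; nothing more can be done
None
```

I handed the job in at 46 s with every step carried out: all five blanks in the bowl, the cap screwed home, the plunger pressed to its stop and released, and the emptied tray back on its mat; no pass/fail verdict came back.

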